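Zero the scale and show what to weigh out

TASK

A pupil is about to weigh out the filling for jam tarts: with closed fingers, lightly press the right-hand round key on the front of the kitchen scale (as seen from the robot) to zero it under the small blue bowl, and let it go again. Then point at the jar with the red lid, fingertips about 3 cm above the middle of its lid, for two seconds so that the pupil sees what to take, and finally point in the same way at the middle of the bowl's mouth, where it goes, and finish pointing there. Do not touch the blue bowl, the red-lidded jar, the tin or the spice jars, do not point at the tin or a spice jar on the way, and leave the left-hand key alone.

Things in the scene. Friction and masses are not known exactly. Their poses are not given: they have to be found in the camera images.
- scale: flat kitchen scale, 215 mm (x, front to back) by 158 mm (y) and 21 mm high, steel platform, standing fast on its rubber feet. Origin under its centre; the side with the display and the two round keys faces -x, towards the robot; z up. It is turned up to 0.25 rad.
- scale_key1 (a joint): the right-hand round key (zero key) of the scale: travel in m, 0 released, 0.0008 fully pressed; springs back
- zero_key (a point): middle of the top of the right-hand key: a disc of 17 mm diameter at the front right of the scale (85 mm in front of and 55 mm to the right of the scale's middle), its top 22 mm above the worktop, about 2 mm above the casing; press straight down, travel 0.8 mm, about 3 N
- scale_key0 (a joint): the left-hand round key (on/off) of the scale, travel in m, 0 released, 0.0008 fully pressed; not to be pressed
- bowl: small blue ceramic bowl standing on the scale's platform, 100 mm across the rim, 50 mm high, wall 4 mm, loose. Origin in the middle of its underside (20 mm above the worktop), z up
- bowl_rim (a point): centre of the bowl's mouth, at rim height, 50 mm above the bowl's underside
- jam_jar: squat glass jar with a red screw lid and red contents, 65 x 69 mm and 86 mm high, loose, upright. Origin in the middle of its underside, z up
- jam_lid (a point): middle of the top of the red lid, 86 mm above the worktop
- tin: closed food tin with a blue and red label, 57 mm diameter, 72 mm high, loose; origin in the middle of its underside
- spice_green: slim spice jar with black cap and mainly green label, 45 mm diameter, 105 mm high, loose; origin in the middle of its underside
- spice_orange: slim spice jar with black cap and orange and green label, 44 mm diameter, 105 mm high, loose; origin in the middle of its underside

How it is judged:
By the outcome, as a careful person would: the job done as asked, in the order asked, and still so for the second after the job is handed in, with the robot touching nothing.
It also fails if it takes over 54 s, if anything falls off the work surface, if the arm or the gripper's body presses on something with over 40 N, if the wrist force passes 120 N, or if a joint passes its speed limit or range.

ROBOT

A 7-joint arm with a two-finger parallel gripper is mounted at the origin on the work surface; the furniture and walls round the work are solid. World frame = base frame: x ahead of the robot, y to its left, z up, the work surface at z = 0. Lengths are in m, angles in rad, forces in N, time in s.
With the tool pointing down it reaches from about 0.4 to 0.85 m from the base axis. Payload 10.4 kg.
Tool frame: the origin (TCP) lies between the finger pads, 19 mm behind the fingertips; this is the grasp point; z points along the fingers, y is the line along which they close (so a half turn about z gives the same grasp; the last joint's range is limited). The gripper opens to 87 mm and grips with 3 to 60 N. Pads are 19 mm wide; open, the fingers measure 117 mm over their backs; the gripper's body (75 mm by 190 mm) begins 51 mm behind the grasp point.
Start: joints at [-1.362, 0.332, -0.065, 1.46, 0.022, 1.35, -0.088], TCP at [0.144, 0.608, 0.241] pointing down, gripper open.
Joint ranges: [-2.6, 2.6], [-0.5, 2.12], [-1.47, 1.34], [0.16, 2.42], [-1.27, 4.41], [0.06, 2.06], [-2.6, 2.6]. Speed limits (rad/s): [2.22, 2.22, 2.79, 2.79, 3.14, 3.14, 3.14].

INTERFACE

Orientations are given as a unit quaternion [x, y, z, w].
In Python, from bench import r, vision gives the robot as it stands.
- The arm moves only by the tool drive_tool, never from a script. Its argument "series" is a list of rows, each a list of 2 entries, a list of its own where there are three numbers: the shift along the world's x, y, z in cm, then the turn about the world's z in degrees. A call has exactly 10 rows; each row shifts and turns the commanded pose from where the row before left it; what a row does not reach is not made up. A row lasts 1/8 s, in which the tool goes at most 62.5 mm and 10.7 degrees, less where a joint would pass 70% of its speed; a pose out of reach is approached as far as the arm can. A call with a gripper value outside its range is refused whole. "hand" is the closure, from 0 (fully open) to 1 (shut), set as the call begins (left out, the last holds). The fingers move at their own pace and stop on an object; "newtons" is the grip in N (left out, the last holds). Time passes only in rows, so rows that do not move let the fingers close, or fill a call up. It gives the time, the measured TCP pose, the force, the opening and the grip force at its end, in the units of the state.
- r.read_state(): the state, without advancing time (a new reading comes with each control period).
- vision.camera(name): name is "scene" or "side" or "wrist"; returns a dict with "color" (480x640x3 uint8, red, green, blue), "intrinsics" (3x3 intrinsics, pixels), "R" (3x3) and "t" (3): a world point X has camera coordinates R X + t; the wrist camera has in their place "mount" (4x4, takes a point from camera to tool coordinates, whose origin is the TCP and whose axes are the flange's). Camera axes: x right, y down, z forward; pixel columns grow to the right and rows downward; lengths in m; the calibration is good to about 2 mm. The wrist camera is an equidistant fisheye: a pixel r from the principal point sees the ray r / f radians off the axis. A picture is of the moment at which its call begins: read the wrist's pose just before it. There is no depth.
- r.close_job(): hands the job in; it is judged then, once.
The state is a dict: "time": time; "joint_positions": joint angles; "joint_vel": joint speeds; "joint_torque": joint torques, N m; "ee_pos": TCP position; "eef_rot": TCP orientation; "ft_force": force on the tool from outside, world axes, zero at the start; "torque": the same for the moment, N m; "width": finger opening in m; "grip_force": force on a finger pad.
Only numpy, scipy, OpenCV 4.12 (cv2) and the standard library are available. Lean on these libraries where they do the work, as an engineer would, in place of code of your own. Each camera call takes 0.05 s, during which the arm holds its last target. There are 200 camera calls.

## Working session

There is one attempt and no reset: what is moved stays moved. The work goes in short steps, Python scripts to look and compute and a tool call to move; the robot and the scene stay as the last step left them, time stands still between calls to the robot, and variables do not carry over. Pictures are saved under pics/ and viewed, at most 10 in all, crops included, and the job is handed in when it is done.

Besides the shell and the picture viewer there is one more tool, called after "Emit:" as name(argument=value, ...) on one line, values as JSON. drive_tool: Moves the arm, as the interface text tells. Its arguments: {"type":"object","properties":{"series":{"type":"array"},"hand":{"type":"number"},"newtons":{"type":"number"}},"required":["series"]}

```bash
mkdir -p pics; ls; python3 - <<'E'
from bench import r, vision
import cv2,numpy as np
s=r.read_state();print(s['time'],s['ee_pos'],s['eef_rot'],s['width'])
for n in("scene","side"):
    c=vision.camera(n);cv2.imwrite(f"pics/{n}0.png",c["color"][:,:,::-1]);np.savez(f"{n}.npz",**c)
    print(n,-c["R"].T@c["t"])
E
```

```text
pics
0.0 [0.14346063 0.60792654 0.24044743] [ 1.15611797e-01  9.93294201e-01 -7.34099861e-04 -6.59628163e-05] 0.08682892855712475
scene [ 0.13823024 -0.64363316  0.94734645]
side [0.99213826 0.56988233 1.12311846]
```

View pics/scene0.png

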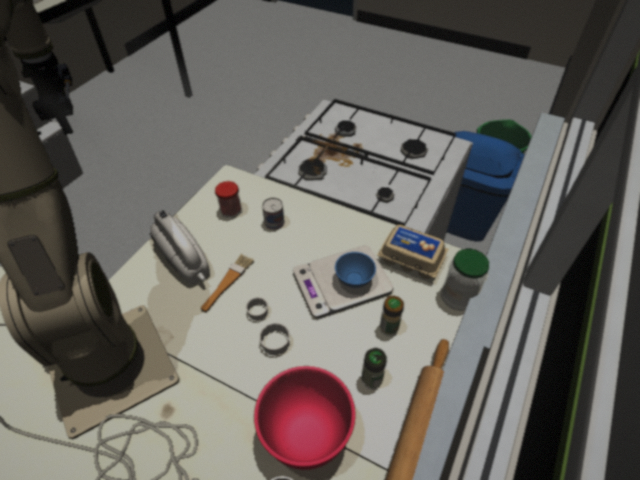

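View pics/side0.png

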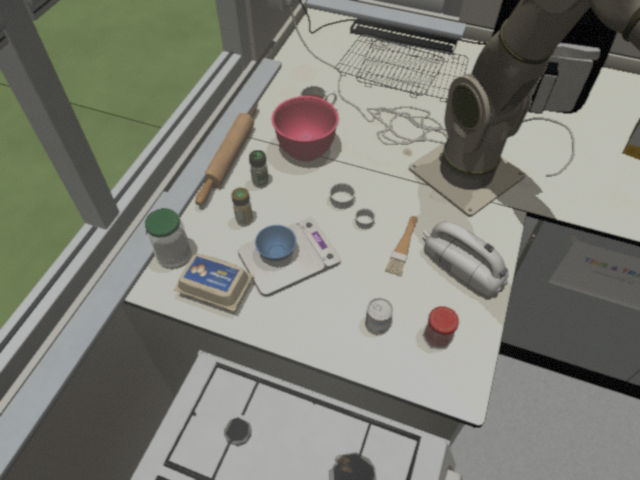

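The scene view shows the scale at about (342,282) with the bowl at (355,269), the jam jar at (228,197) and the tin at (272,212). In the side view the scale is at (290,255), the bowl at (276,243), the jar at (442,325) and the tin at (379,315).

```bash
cat > h.py <<'E'
import numpy as np,cv2
def load(n): return dict(np.load(f"{n}.npz"))
def cast(c,uv,z):
    d=c["R"].T@np.linalg.inv(c["intrinsics"])@[uv[0],uv[1],1]; o=-c["R"].T@c["t"]
    return o+d*(z-o[2])/d[2]
def proj(c,X):
    p=c["intrinsics"]@(c["R"]@X+c["t"]); return p[:2]/p[2]
E
python3 - <<'E'
from h import *
boxes={"scene":dict(lid=(210,175,245,220),bowl=(330,248,380,295),scale=(285,240,400,325)),"side":dict(lid=(420,300,465,350),bowl=(250,222,302,270),scale=(230,212,350,300))}
tiles=[]
for n in boxes:
    c=load(n);im=c["color"];hsv=cv2.cvtColor(im,cv2.COLOR_RGB2HSV)
    H,S,V=[hsv[...,i].astype(int) for i in range(3)]
    red=((H<8)|(H>172))&(S>130)&(V>60); blue=(H>95)&(H<125)&(S>90)
    for k,m,z in(("lid",red,.086),("bowl",blue,.07)):
        x0,y0,x1,y1=boxes[n][k];mm=np.zeros(m.shape,np.uint8);mm[y0:y1,x0:x1]=m[y0:y1,x0:x1]
        cs,_=cv2.findContours(mm,cv2.RETR_EXTERNAL,cv2.CHAIN_APPROX_NONE);q=max(cs,key=cv2.contourArea)[:,0]
        W=np.array([cast(c,p,z)[:2] for p in q]) # plane coordinates of outline
        o=(-c["R"].T@c["t"])[:2]
        # rim half on the far side from camera is seen clean; fit a circle to it
        d=(W.mean(0)-o);d/=np.linalg.norm(d);e=np.array([-d[1],d[0]])
        for it in range(1):
            a=W@d;b=W@e
            rad=.05 if k=="bowl" else .0325
            print(n,k,"bbox",q.min(0),q.max(0),"across",np.ptp(b).round(4),"centre",((a.max()-rad)*d+(b.max()+b.min())/2*e).round(4))
    x0,y0,x1,y1=boxes[n]["scale"]
    t=cv2.resize(im[y0:y1,x0:x1],None,fx=5,fy=5,interpolation=cv2.INTER_CUBIC);tiles.append(t);cv2.imwrite(f"pics/{n}_scale.png",t[:,:,::-1])
E
```

```text
scene lid bbox [216 182] [237 197] across 0.0582 centre [0.4279 0.2954]
scene bowl bbox [336 253] [374 285] across 0.091 centre [ 0.5718 -0.1054]
side lid bbox [430 308] [457 334] across 0.0576 centre [0.436  0.3029]Traceback (most recent call last):
  File "<stdin>", line 10, in <module>
ValueError: max() iterable argument is empty
```

View pics/scene_scale.png

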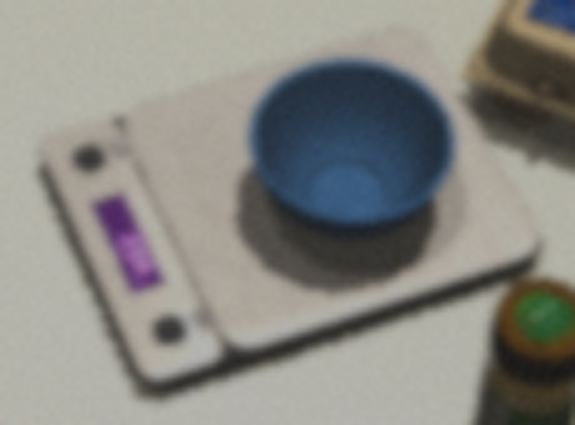

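The crop shows the dark keys at crop (88,157) and (169,329), i.e. scene pixels (302.5,271.3) and (318.7,305.7). The lower one has the smaller y, so it is the right-hand key.

```bash
python3 - <<'E'
from h import *
c=load("scene")
kl=cast(c,(302.5,271.3),.022);kr=cast(c,(318.7,305.7),.022)
d=kl-kr;print("keys",kl,kr,np.linalg.norm(d),"yaw",np.arctan2(-d[0],d[1]))
s=load("side")
for k in(kl,kr):print("side px",proj(s,k))
im=s["color"];hsv=cv2.cvtColor(im,cv2.COLOR_RGB2HSV);print(hsv[243,276],hsv[232,276])
for n,c,b in(("scene",load("scene"),(325,243,385,300)),("side",s,(245,218,305,273))):
    hsv=cv2.cvtColor(c["color"],cv2.COLOR_RGB2HSV)
    m=np.zeros((480,640),np.uint8);x0,y0,x1,y1=b
    h=hsv[y0:y1,x0:x1];m[y0:y1,x0:x1]=((h[...,0]>95)&(h[...,0]<130)&(h[...,1]>70))
    q=max(cv2.findContours(m,0,cv2.CHAIN_APPROX_NONE)[0],key=cv2.contourArea)[:,0]
    W=np.array([cast(c,p,.07)[:2] for p in q]);o=(-c["R"].T@c["t"])[:2]
    d=W.mean(0)-o;d/=np.linalg.norm(d);e=np.array([-d[1],d[0]]);a,t=W@d,W@e
    r_=np.ptp(t)/2;print(n,"bowl",np.ptp(t),((a.max()-r_)*d+(t.max()+t.min())/2*e))
x0,y0,x1,y1=(230,212,350,300)
cv2.imwrite("pics/side_scale.png",cv2.resize(im[y0:y1,x0:x1],None,fx=5,fy=5,interpolation=cv2.INTER_CUBIC)[:,:,::-1])
# lid with its own radius, tin / spice tops roughly
for n,c,b in(("scene",load("scene"),(210,175,245,220)),("side",s,(420,300,465,350))):
    hsv=cv2.cvtColor(c["color"],cv2.COLOR_RGB2HSV);x0,y0,x1,y1=b;h=hsv[y0:y1,x0:x1]
    m=np.zeros((480,640),np.uint8);m[y0:y1,x0:x1]=((h[...,0]<8)|(h[...,0]>172))&(h[...,1]>110)
    q=max(cv2.findContours(m,0,cv2.CHAIN_APPROX_NONE)[0],key=cv2.contourArea)[:,0]
    W=np.array([cast(c,p,.086)[:2] for p in q]);o=(-c["R"].T@c["t"])[:2]
    d=W.mean(0)-o;d/=np.linalg.norm(d);e=np.array([-d[1],d[0]]);a,t=W@d,W@e
    r_=np.ptp(t)/2;print(n,"lid",np.ptp(t),((a.max()-r_)*d+(t.max()+t.min())/2*e))
S=load("scene")
print("tin",cast(S,(272,203),.072),cast(s,(379,305),.072)); print("spice",cast(S,(394,303),.105),cast(S,(375,355),.105))
E
```

```text
keys [ 0.48099582 -0.01213644  0.022     ] [ 0.46040554 -0.1204972   0.022     ] 0.11029964864547563 yaw -0.18777735471363313
side px [329.76829814 254.98870273]
side px [308.44248772 223.76865047]
[104  83 144] [106  66 108]
scene bowl 0.09290988338109735 [ 0.57455657 -0.10066577]
side bowl 0.07313189602463577 [ 0.5840896  -0.08700494]
scene lid 0.05820414582567507 [0.42920001 0.29974874]
side lid 0.059031589106794374 [0.43168998 0.30078017]
tin [0.5127582  0.19618119 0.072     ] [0.5072164 0.1843351 0.072    ]
spice [ 0.57170952 -0.2487483   0.105     ] [ 0.4633411 -0.3260443  0.105    ]
```

View pics/side_scale.png

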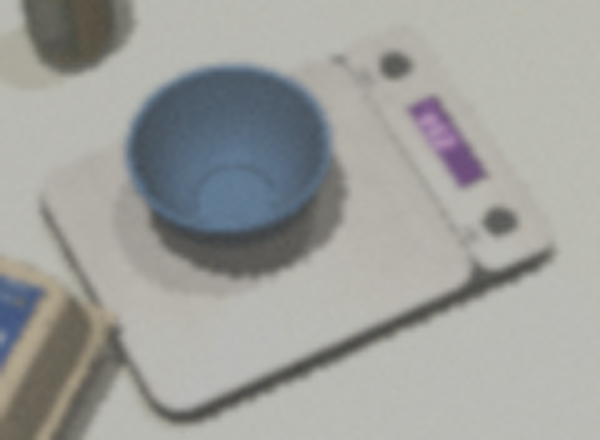

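The side crop puts the right key at crop (395,65), i.e. px (308.6,224.6). My prediction was (308.4,223.8), so they agree. The bowl rim spans crop x 127–332 with its top at y 65. Next I move towards the key with the fingers closing, keeping clear of the jar.

Emit:
drive_tool(series=[[[2.0, -3.9, 0.5], 0], [[2.2, -3.9, 0.5], 0], [[2.2, -3.9, 0.5], 0], [[2.2, -3.9, 0.5], 0], [[2.2, -3.9, 0.5], 0], [[2.2, -3.9, 0.5], 0], [[2.2, -3.9, 0.5], 0], [[2.2, -3.9, 0.5], 0], [[2.2, -3.9, 0], 0], [[2.2, -3.9, 0], 0]], hand=1, newtons=10)

```text
time: 1.35
ee_pos: [0.362, 0.2168, 0.2812]
eef_rot: [0.116, 0.993, 0.0, -0.0]
ft_force: [0.3, -0.0, -0.1]
width: 0.0017
grip_force: 0.0
```

```bash
python3 - <<'E'
from h import *
for n,L,R_,T in(("scene",(250,140),(454,140),(350,60)),("side",(127,142),(332,142),(230,65))):
    c=load(n);x0,y0={"scene":(285,240),"side":(230,212)}[n]
    f=lambda p:((p[0]+.5)/5-.5+x0,(p[1]+.5)/5-.5+y0)
    l,r_,t=[cast(c,f(p),.07)[:2] for p in(L,R_,T)]
    o=(-c["R"].T@c["t"])[:2];d=(l+r_)/2-o;d/=np.linalg.norm(d)
    print(n,(l+r_)/2,np.linalg.norm(l-r_),"via top",t-.05*d)
print(cast(load("side"),(308.6,224.6),.022))
E
```

```text
scene [ 0.57422825 -0.10268026] 0.09705526212553502 via top [ 0.57073112 -0.10029162]
side [ 0.57462772 -0.10186219] 0.0972591149065707 via top [ 0.57296584 -0.09652051]
[ 0.46177839 -0.11815302  0.022     ]
```

Emit:
drive_tool(series=[[[1.2, -4.2, -1.0], 0], [[1.2, -4.2, -1.0], 0], [[1.2, -4.2, -1.0], 0], [[1.2, -4.2, -1.0], 0], [[1.2, -4.2, -1.5], 0], [[1.2, -4.2, -1.5], 0], [[1.2, -4.2, -2.0], 0], [[1.2, -4.2, -3.0], 0], [[0.3, 0, -3.0], 0], [[0, 0, -3.0], 0]])

```text
time: 2.6
ee_pos: [0.4605, -0.1182, 0.1002]
eef_rot: [0.116, 0.993, -0.0, -0.0]
ft_force: [-0.1, 0.9, -0.1]
width: 0.0002
grip_force: 0.0
```

```bash
python3 - <<'E'
from bench import r, vision
from h import *
s=r.read_state();c=vision.camera("wrist");print(s['time'],s['ee_pos'],s['eef_rot'],c['mount'],c['intrinsics'])
np.savez("wrist.npz",ee=s['ee_pos'],q=s['eef_rot'],**c)
cv2.imwrite("pics/wrist1.png",c["color"][:,:,::-1])
E
```

```text
2.6 [ 0.46049551 -0.11821986  0.10018478] [ 1.16162923e-01  9.93230146e-01 -2.11141658e-04 -8.81254824e-05] [[-5.86577745e-04 -9.54933234e-01 -2.96820104e-01  8.14653963e-02]
 [ 9.99999826e-01 -5.41446908e-04 -2.34256357e-04 -3.08868803e-04]
 [ 6.29868529e-05 -2.96820190e-01  9.54933386e-01 -1.44537582e-01]
 [ 0.00000000e+00  0.00000000e+00  0.00000000e+00  1.00000000e+00]] [[371.64829954   0.         314.44614621]
 [  0.         371.64829954 240.45990953]
 [  0.           0.           1.        ]]
```

View pics/wrist1.png

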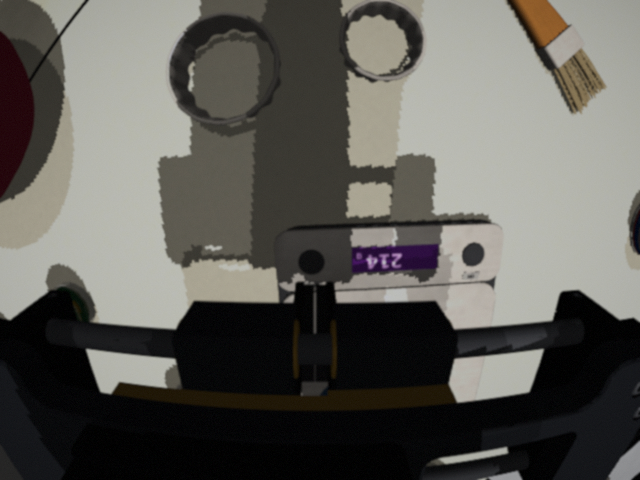

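The wrist view shows the right key at (311.5,262), just beyond the closed fingertips at (314,285). The left key is at (473.5,254). I'll cast the rays onto the key-top plane.

```bash
python3 - <<'E'
from h import *
from scipy.spatial.transform import Rotation as Ro
c=load("wrist");R=Ro.from_quat(c["q"]).as_matrix();K=c["intrinsics"]
g=cv2.cvtColor(c["color"],cv2.COLOR_RGB2GRAY)
for x,y in((311.5,262),(473.5,254)):
    p=np.array([x-K[0,2],y-K[1,2]]);th=np.hypot(*p)/K[0,0]
    d=np.r_[np.sin(th)*p/np.hypot(*p),np.cos(th)]
    M=c["mount"];o=R@M[:3,3]+c["ee"];w=R@M[:3,:3]@d
    X=o+w*(.022-o[2])/w[2];print(X)
E
```

```text
[ 0.46209236 -0.12095349  0.022     ]
[ 0.48273155 -0.01320068  0.022     ]
```

Emit:
drive_tool(series=[[[0.1, -0.2, -1.0], 0], [[0, 0, -1.0], 0], [[0, 0, -1.0], 0], [[0, 0, -1.0], 0], [[0, 0, -0.8], 0], [[0, 0, -0.5], 0], [[0, 0, -0.3], 0], [[0, 0, 0], 0], [[0, 0, 0], 0], [[0, 0, 0], 0]])

```text
time: 3.9
ee_pos: [0.4617, -0.1197, 0.0455]
eef_rot: [0.116, 0.993, 0.0, 0.0]
ft_force: [0.2, 0.1, -0.2]
width: 0.0008
grip_force: 0.0
```

Emit:
drive_tool(series=[[[0, 0, -0.05], 0], [[0, 0, -0.05], 0], [[0, 0, -0.05], 0], [[0, 0, -0.05], 0], [[0, 0, -0.05], 0], [[0, 0, -0.05], 0], [[0, 0, -0.05], 0], [[0, 0, 0], 0], [[0, 0, 0], 0], [[0, 0, 0], 0]])

```text
time: 5.15
ee_pos: [0.4616, -0.1197, 0.0418]
eef_rot: [0.116, 0.993, 0.0, 0.0]
ft_force: [0.2, 0.4, 0.5]
width: 0.0004
grip_force: 0.0
```

Emit:
drive_tool(series=[[[0, 0, -0.03], 0], [[0, 0, -0.03], 0], [[0, 0, -0.02], 0], [[0, 0, -0.02], 0], [[0, 0, -0.02], 0], [[0, 0, 0], 0], [[0, 0, 0], 0], [[0, 0, 0], 0], [[0, 0, 0], 0], [[0, 0, 0], 0]])

```text
time: 6.4
ee_pos: [0.4616, -0.1197, 0.0406]
eef_rot: [0.116, 0.993, 0.0, -0.0]
ft_force: [-0.4, -0.1, 1.1]
width: 0.0002
grip_force: 0.6
```

Emit:
drive_tool(series=[[[0, 0, -0.02], 0], [[0, 0, -0.02], 0], [[0, 0, -0.02], 0], [[0, 0, 0], 0], [[0, 0, 0], 0], [[0, 0, 0], 0], [[0, 0, 0], 0], [[0, 0, 0], 0], [[0, 0, 0], 0], [[0, 0, 0], 0]])

```text
time: 7.65
ee_pos: [0.4616, -0.1197, 0.0401]
eef_rot: [0.116, 0.993, 0.0, 0.0]
ft_force: [-2.0, 0.6, 5.3]
width: 0.0004
grip_force: 2.6
```

Emit:
drive_tool(series=[[[0, 0, -0.02], 0], [[0, 0, 0], 0], [[0, 0, 0], 0], [[0, 0, 0], 0], [[0, 0, 0], 0], [[0, 0, 0], 0], [[0, 0, 0], 0], [[0, 0, 0], 0], [[0, 0, 0], 0], [[0, 0, 0], 0]])

```text
time: 8.9
ee_pos: [0.4616, -0.1197, 0.04]
eef_rot: [0.116, 0.993, 0.0, -0.0]
ft_force: [-2.0, 1.1, 8.1]
width: 0.0007
grip_force: 4.3
```

The force climbed by about 3 N for 0.1 mm of travel, so the key is at its stop. Now I release it and lift.

Emit:
drive_tool(series=[[[0, 0, 0.2], 0], [[0, 0, 0.4], 0], [[0, 0, 1.0], 0], [[0, 0, 2.0], 0], [[0, 0, 2.5], 0], [[0, 0, 3.0], 0], [[-1.0, 1, 3.5], 0], [[-2.0, 3, 3.4], 0], [[-2.0, 4, 2.0], 0], [[-2.0, 4, 2.0], 0]])

```text
time: 10.15
ee_pos: [0.3909, 0.0011, 0.2413]
eef_rot: [0.116, 0.993, 0.001, 0.001]
ft_force: [0.9, 1.4, 0.1]
width: 0.0006
grip_force: 0.0
```

```bash
python3 - <<'E'
from bench import r, vision
from h import *
s=r.read_state();print(s['ee_pos'],s['ft_force'])
c=vision.camera("side");p=c["color"][200:350,220:480]
cv2.imwrite("pics/side2.png",cv2.resize(p,None,fx=3,fy=3)[:,:780,::-1])
E
```

```text
[0.39089784 0.00105486 0.24129928] [0.87491759 1.44637448 0.08392545]
```

View pics/side2.png

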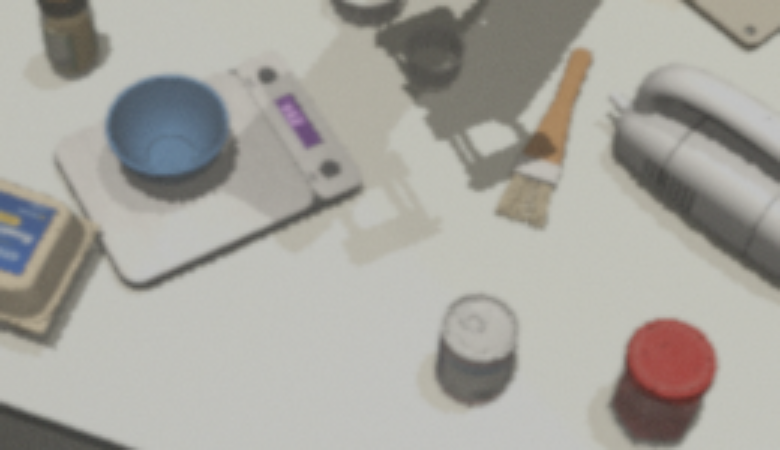

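The scale, bowl, tin and jar are where they were: bowl at (168,127), tin at (478,345), red lid at (671,360). The key is released. Next the jar, passing in front of the tin.

Emit:
drive_tool(series=[[[0, 4, 0], 0], [[0, 4, 0], 0], [[0, 4, 0], 0], [[0, 4, 0], 0], [[0, 4, 0], 0], [[0, 4, -0.5], 0], [[1.0, 3, -1.0], 0], [[1.4, 2, -2.0], 0], [[1.0, 0.9, -2.0], 0], [[0.5, 0, -2.0], 0]])

```text
time: 11.45
ee_pos: [0.431, 0.2998, 0.1645]
eef_rot: [0.115, 0.993, -0.0, 0.0]
ft_force: [0.4, -1.1, -1.0]
width: 0.0007
grip_force: 0.0
```

```bash
python3 - <<'E'
from bench import r, vision
from h import *
s=r.read_state();print(s['ee_pos'],s['eef_rot'])
c=vision.camera("wrist");np.savez("wrist.npz",ee=s['ee_pos'],q=s['eef_rot'],**c)
cv2.imwrite("pics/wrist2.png",c["color"][:,:,::-1])
E
```

```text
[0.43103456 0.29983935 0.16449159] [ 1.15396856e-01  9.93319381e-01 -7.14075161e-05  4.10404664e-04]
```

View pics/wrist2.png

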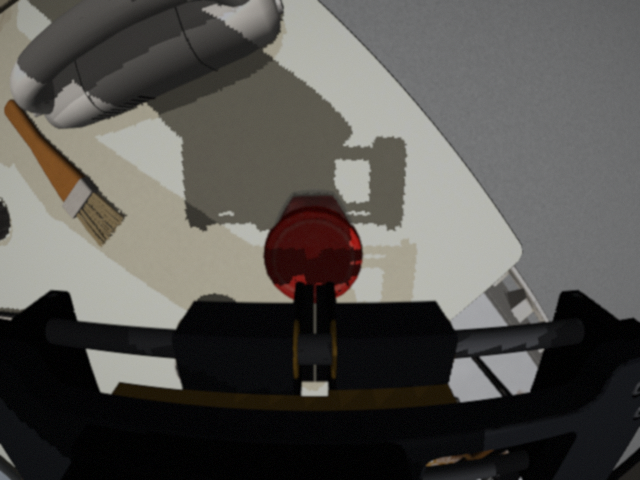

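The wrist view shows the red lid centred at about (313.5,254), spanning x 264–363 and y 207–301.

```bash
cat >> h.py <<'E'
from scipy.spatial.transform import Rotation as Ro
def wcast(c,x,y,z):
    R=Ro.from_quat(c["q"]).as_matrix();K=c["intrinsics"];M=c["mount"]
    p=np.array([x-K[0,2],y-K[1,2]]);n=np.hypot(*p);th=n/K[0,0]
    o=R@M[:3,3]+c["ee"];w=R@M[:3,:3]@np.r_[np.sin(th)*p/n,np.cos(th)]
    return o+w*(z-o[2])/w[2]
E
python3 - <<'E'
from h import *
c=load("wrist")
for p in((313.5,254),(264,254),(363,254),(313,207),(313,301)):print(wcast(c,*p,.086).round(4))
E
```

```text
[0.4278 0.2996 0.086 ]
[0.4206 0.2687 0.086 ]
[0.4352 0.3304 0.086 ]
[0.3981 0.3063 0.086 ]
[0.4602 0.2916 0.086 ]
```

Emit:
drive_tool(series=[[[-0.2, 0, -1.0], 0], [[0, 0, -1.0], 0], [[0, 0, -0.6], 0], [[0, 0, -0.3], 0], [[0, 0, 0], 0], [[0, 0, 0], 0], [[0, 0, 0], 0], [[0, 0, 0], 0], [[0, 0, 0], 0], [[0, 0, 0], 0]])

```text
time: 12.75
ee_pos: [0.4286, 0.2993, 0.1358]
eef_rot: [0.116, 0.993, 0.0, -0.0]
ft_force: [-0.6, -0.5, 0.8]
width: 0.0
grip_force: 0.0
```

Emit:
drive_tool(series=[[[0, 0, 0], 0], [[0, 0, 0], 0], [[0, 0, 0], 0], [[0, 0, 0], 0], [[0, 0, 0], 0], [[0, 0, 0], 0], [[0, 0, 0], 0], [[0, 0, 0], 0], [[0, 0, 0], 0], [[0, 0, 0], 0]])

```text
time: 14.0
ee_pos: [0.4286, 0.2993, 0.1358]
eef_rot: [0.116, 0.993, 0.0, -0.0]
ft_force: [-0.2, -0.1, 0.3]
width: 0.0003
grip_force: 0.0
```

Emit:
drive_tool(series=[[[0, 0, 0], 0], [[0, 0, 0], 0], [[0, 0, 0], 0], [[0, 0, 0], 0], [[0, 0, 0], 0], [[0, 0, 0], 0], [[0, 0, 0], 0], [[0, 0, 0], 0], [[0, 0, 0], 0], [[0, 0, 0], 0]])

```text
time: 15.25
ee_pos: [0.4286, 0.2993, 0.1358]
eef_rot: [0.116, 0.993, 0.0, -0.0]
ft_force: [-0.5, -0.6, -0.2]
width: 0.0006
grip_force: 0.0
```

Emit:
drive_tool(series=[[[0, 0, 2.0], 0], [[-0.5, 0, 3.0], 0], [[-1.0, -1, 3.0], 0], [[-1.4, -3, 2.0], 0], [[-1.0, -4, 0.5], 0], [[0, -4.5, 0], 0], [[0, -4.5, 0], 0], [[0, -4.5, 0], 0], [[0, -4.5, 0], 0], [[0, -4.0, 0], 0]])

```text
time: 16.5
ee_pos: [0.3894, -0.0024, 0.2409]
eef_rot: [0.116, 0.993, 0.0, 0.0]
ft_force: [0.8, 0.8, 0.0]
width: 0.0004
grip_force: 0.0
```

Emit:
drive_tool(series=[[[2.0, -2.0, 0], 0], [[3.0, -2.0, 0], 0], [[3.5, -2.0, -0.5], 0], [[3.5, -2.0, -1.0], 0], [[3.0, -1.5, -1.5], 0], [[2.0, -0.6, -2.0], 0], [[1.4, 0, -2.0], 0], [[0, 0, -1.0], 0], [[0, 0, 0], 0], [[0, 0, 0], 0]])

```text
time: 17.75
ee_pos: [0.5735, -0.1017, 0.1617]
eef_rot: [0.116, 0.993, 0.0, 0.001]
ft_force: [-0.9, -0.4, 0.9]
width: 0.0004
grip_force: 0.0
```

```bash
python3 - <<'E'
from bench import r, vision
from h import *
s=r.read_state();print(s['ee_pos'],s['eef_rot'])
c=vision.camera("wrist");np.savez("wrist.npz",ee=s['ee_pos'],q=s['eef_rot'],**c)
cv2.imwrite("pics/wrist3.png",c["color"][:,:,::-1])
E
```

```text
[ 0.57350787 -0.10166257  0.16173528] [1.15651222e-01 9.93289649e-01 4.12467774e-04 5.45003815e-04]
```

View pics/wrist3.png

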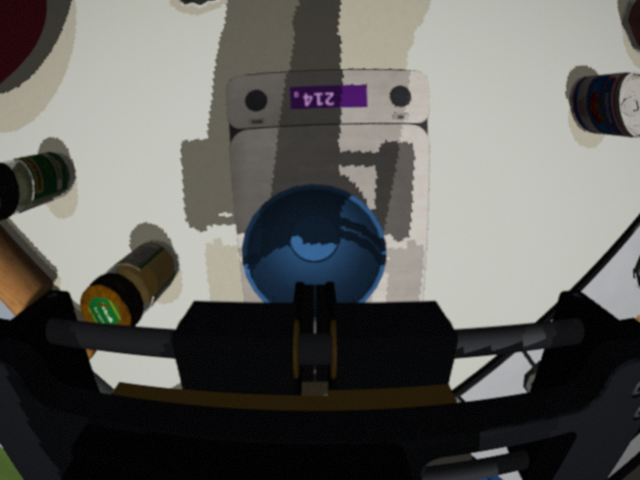

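The wrist view shows the bowl rim spanning x 243–386, with its front edge at (315,184). The fingers are roughly over its middle.

```bash
python3 - <<'E'
from h import *
c=load("wrist")
P=[wcast(c,*p,.07) for p in((243,250),(386,250),(315,184))];print(P)
y=Ro.from_quat(c["q"]).as_matrix()[:,0];print(y) # tool x axis
print((P[0]+P[1])/2, P[2]-.05*y, P[2]+.05*y)
E
```

```text
[array([ 0.56113307, -0.14892051,  0.07      ]), array([ 0.583549  , -0.05434015,  0.07      ]), array([ 0.52895013, -0.0910436 ,  0.07      ])]
[-0.973249    0.22975077 -0.00098729]
[ 0.57234104 -0.10163033  0.07      ] [ 0.57761258 -0.10253114  0.07004936] [ 0.48028768 -0.07955606  0.06995064]
```

Emit:
drive_tool(series=[[[0.2, 0, -1.0], 0], [[0, 0, -1.2], 0], [[0, 0, -1.0], 0], [[0, 0, -0.7], 0], [[0, 0, -0.3], 0], [[0, 0, 0], 0], [[0, 0, 0], 0], [[0, 0, 0], 0], [[0, 0, 0], 0], [[0, 0, 0], 0]])

```text
time: 19.05
ee_pos: [0.5756, -0.1017, 0.1188]
eef_rot: [0.116, 0.993, 0.0, 0.0]
ft_force: [0.9, 0.1, -0.1]
width: 0.0007
grip_force: 0.0
```

Emit:
drive_tool(series=[[[0, 0, 0], 0], [[0, 0, 0], 0], [[0, 0, 0], 0], [[0, 0, 0], 0], [[0, 0, 0], 0], [[0, 0, 0], 0], [[0, 0, 0], 0], [[0, 0, 0], 0], [[0, 0, 0], 0], [[0, 0, 0], 0]])

```text
time: 20.3
ee_pos: [0.5756, -0.1017, 0.1188]
eef_rot: [0.116, 0.993, 0.0, -0.0]
ft_force: [-0.4, 0.4, -0.2]
width: 0.0005
grip_force: 0.0
```

Emit:
drive_tool(series=[[[0, 0, 0], 0], [[0, 0, 0], 0], [[0, 0, 0], 0], [[0, 0, 0], 0], [[0, 0, 0], 0], [[0, 0, 0], 0], [[0, 0, 0], 0], [[0, 0, 0], 0], [[0, 0, 0], 0], [[0, 0, 0], 0]])

```text
time: 21.55
ee_pos: [0.5756, -0.1017, 0.1188]
eef_rot: [0.116, 0.993, 0.0, -0.0]
ft_force: [0.3, -0.6, -0.1]
width: 0.0006
grip_force: 0.0
```

```bash
python3 -c "
from bench import r
s=r.read_state();print(s['time'],s['ee_pos'],s['ft_force']);print(r.close_job())"
```

```text
21.55 [ 0.57556888 -0.10168765  0.11876213] [ 0.32922015 -0.58731894 -0.10235127]
the job is handed in; nothing more can be done
None
```

I pressed the zero key to its stop (about 8 N) and let it go, pointed about 3 cm above the red lid for over two seconds, and handed the job in at 21.6 s still pointing about 3 cm above the bowl's mouth; the display still read 214 after the press, so only the force and travel show the key was pressed.

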